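Change the clip press over to the blue former

TASK

Change the clip press over to the blue former: stand the blue one in the press's seat, and put the red, the yellow and the green former back in the holder painted in its own colour. Somebody has left them all in the wrong places and a seat takes only one at a time, so park one in the empty blue holder whenever you need room; at the end the blue holder is empty again. Keep the formers upright, set them down rather than dropping them, and leave the copper rivet tin where it is.

Things in the scene. Friction and masses are not known exactly. Their poses are not given: they have to be found in the camera images.
- former_red_mid (a point): The red former: loose round steel bending former standing upright, 0.42 kg, 84 mm tall. Upwards: foot 48 mm wide, 15 high; waist 28 wide; shoulder disc 48 wide, 44 to 50 up; on top the red lifting knob, 28 wide, 34 high (50 to 84 up). The point is on its axis half-way up, 42 mm above its underside; z along its axis, up. Its turn about z does not matter.
- former_yellow_mid (a point): The yellow former: loose round steel bending former standing upright, 0.42 kg, 84 mm tall. Upwards: foot 48 mm wide, 15 high; waist 34 wide; shoulder disc 48 wide, 44 to 50 up; on top the yellow lifting knob, 28 wide, 34 high (50 to 84 up). The point is on its axis half-way up, 42 mm above its underside; z along its axis, up. Its turn about z does not matter.
- former_green_mid (a point): The green former: loose round steel bending former standing upright, 0.42 kg, 84 mm tall. Upwards: foot 48 mm wide, 15 high; waist 40 wide; shoulder disc 48 wide, 44 to 50 up; on top the green lifting knob, 28 wide, 34 high (50 to 84 up). The point is on its axis half-way up, 42 mm above its underside; z along its axis, up. Its turn about z does not matter.
- former_blue_mid (a point): The blue former: loose round steel bending former standing upright, 0.42 kg, 84 mm tall. Upwards: foot 48 mm wide, 15 high; waist 46 wide; shoulder disc 48 wide, 44 to 50 up; on top the blue lifting knob, 28 wide, 34 high (50 to 84 up). The point is on its axis half-way up, 42 mm above its underside; z along its axis, up. Its turn about z does not matter.
- holder_red_seat (a point): The red holder: fixed oak block 92 x 92 x 22 mm with a round collar painted red (64 mm inside, 80 outside, 12 high) in which one former stands. The point is the centre of the seat floor inside the collar, 22 mm above the bench; z up. At the start a wrong former stands in it.
- holder_yellow_seat (a point): The yellow holder: fixed oak block 92 x 92 x 22 mm with a round collar painted yellow (64 mm inside, 80 outside, 12 high) in which one former stands. The point is the centre of the seat floor inside the collar, 22 mm above the bench; z up. At the start a wrong former stands in it.
- holder_green_seat (a point): The green holder: fixed oak block 92 x 92 x 22 mm with a round collar painted green (64 mm inside, 80 outside, 12 high) in which one former stands. The point is the centre of the seat floor inside the collar, 22 mm above the bench; z up. At the start a wrong former stands in it.
- holder_blue_seat (a point): The blue holder: fixed oak block 92 x 92 x 22 mm with a round collar painted blue (64 mm inside, 80 outside, 12 high) in which one former stands. The point is the centre of the seat floor inside the collar, 22 mm above the bench; z up. Empty at the start.
- press_seat (a point): Seat of the fixed cast iron press: a bare steel collar, 64 mm inside, 80 outside, 12 high, at the open end of its bed; open above; holds the red or green former at the start. Point: centre of the seat floor, 22 mm above the bench; z up. Along -y: ram tip 80 mm off (65 mm above bench), ram guide 130 mm off (107 high), hand lever 315 to 400 mm off (450 high).
- tin_mid (a point): The copper rivet tin, a loose round lidded tin 76 mm across and 46 mm tall on the bench near the press; not part of the job. The point is its centre, 23 mm above its underside.
Mind the look-alikes: they are no part of the job. What is shaped like the part that bears former_yellow_mid but pink or purple is not meant. Leave any pink or purple look-alike of the part that bears former_red_mid alone.

How it is judged:
By the outcome, as a careful person would: the job done as asked, in the order asked, and still so for the second after the job is handed in, with the robot touching nothing.
It also fails if it takes over 136 s, if anything falls off the work surface, if the arm or the gripper's body presses on something with over 40 N, if the wrist force passes 120 N, or if a joint passes its speed limit or range.

ROBOT

A 6-joint arm with a two-finger parallel gripper is mounted at the origin on the work surface. World frame = base frame: x ahead of the robot, y to its left, z up, the work surface at z = 0. Lengths are in m, angles in rad, forces in N, time in s.
With the tool pointing down it reaches from about 0.35 to 0.775 m from the base axis. Payload 7.3 kg.
Tool frame: the origin (TCP) lies between the finger pads; the fingertips stand 8 mm ahead of it and the grasp point (between the pads) lies 11 mm behind it (robot.nose_length is the distance from the TCP to the fingertips, in m); z points along the fingers, y is the line along which they close (so a half turn about z gives the same grasp; the last joint's range is limited). The gripper opens to 92 mm and grips with 3 to 60 N. Pads are 19 mm wide; open, the fingers measure 130 mm over their backs; the gripper's body (75 mm by 190 mm) begins 47 mm behind the grasp point.
Start: joints at [-1.4, 0.342, 1.524, -0, 1.275, -0.146], TCP at [0.164, -0.499, 0.235] pointing down, gripper open.
Joint ranges: [-2.53, 2.53], [-0.77, 2.02], [0.04, 2.7], [-1, 4.14], [0.28, 2.66], [-3.11, 3.11]. Speed limits (rad/s): [2.57, 2.57, 3.14, 3.14, 3.14, 3.14].

INTERFACE

Orientations are given as [roll, pitch, yaw] about the fixed x, y, z axes, in that order (R = Rz(yaw) Ry(pitch) Rx(roll)).
In Python, from cell import robot gives the robot as it stands. The module is installed in compiled form; this text tells all that it offers.
- The arm moves only by the shell command python3 -m jog 'ROWS' [FORCE]. ROWS is JSON, a list that holds one entry, the list of rows, each a list of 5 numbers: the gripper's target within -1 to 1 (fully open at 1, half-way at 0, shut at -1), then the shift along the tool's x, y, z in m, then the turn about the tool's z in rad. A call has 1 to 5 rows; each row is the pose to reach, as a shift and turn from the pose commanded when the call began, along the tool's axes at that moment; what a row does not reach only later rows make up. A row lasts 1/12 s, in which the tool goes at most 41.7 mm and 7.16 degrees, less where a joint would pass 70% of its speed; a pose out of reach is approached as far as the arm can. A call with a gripper value outside its range is refused whole. The fingers move at their own pace and stop on an object; FORCE is the grip in N (left out, the last holds). Time passes only in rows, so rows that repeat a pose let the fingers close. It gives the time, the measured TCP pose, the force, the opening and the grip force at its end, in the units of the state.
- robot.observe(): the state, without advancing time (a new reading comes with each control period).
- robot.read_camera(name): name is "scene" or "top" or "wrist"; returns the picture (400x640x3 uint8, red, green, blue); there is no depth.
- robot.camera_model(name): a dict with "camera_matrix" (3x3 intrinsics, pixels), "position" and "attitude" of the camera in the world; the wrist camera has in their place "mount" (4x4, takes a point from camera to tool coordinates, whose origin is the TCP and whose axes are the flange's). Camera axes: x right, y down, z forward; pixel columns grow to the right and rows downward; lengths in m; the calibration is good to about 2 mm. A picture is of the moment at which its call begins: read the wrist's pose just before it. camera_model takes no time and is no camera call.
- robot.hand_in(): hands the job in; it is judged then, once.
The state is a dict: "time": time; "qpos": joint angles; "qvel": joint speeds; "joint_efforts": joint torques, N m; "tool_pos": TCP position; "tool_rot": TCP orientation; "contact_force": force on the tool from outside, world axes, zero at the start; "torque": the same for the moment, N m; "opening": finger opening in m; "grip_force": force on a finger pad.
Only numpy, scipy, OpenCV 4.12 (cv2) and the standard library are available. Lean on these libraries where they do the work, as an engineer would, in place of code of your own. Each camera call takes 0.05 s, during which the arm holds its last target. There are 200 camera calls.

## Working session

There is one attempt and no reset: what is moved stays moved. The work goes in short steps, Python scripts to look and compute and a shell command to move; the robot and the scene stay as the last step left them, time stands still between calls to the robot, and variables do not carry over. Pictures are saved under pics/ and viewed, at most 14 in all, crops included, and the job is handed in when it is done.

```bash
mkdir -p pics
python3 - <<'E'
from cell import robot
import cv2
s=robot.observe();print({k:s[k] for k in('time','tool_pos','tool_rot','opening','qpos')})
for n in("top","scene"):
    m=robot.camera_model(n);print(n,m)
    cv2.imwrite(f"pics/{n}0.png",robot.read_camera(n)[:,:,::-1])
print(robot.camera_model("wrist"))
E
```

```text
{'time': 0.0, 'tool_pos': array([ 0.16349949, -0.49847299,  0.23406814]), 'tool_rot': array([-3.14010478e+00, -1.92002788e-04,  3.16830253e-01]), 'opening': 0.09189605642962638, 'qpos': array([-1.39999089e+00,  3.42675898e-01,  1.52502021e+00, -2.77367456e-05,
        1.27539652e+00, -1.46016866e-01])}
top {'camera_matrix': array([[384.02684557,   0.        , 319.03033743],
       [  0.        , 384.02684557, 202.8395739 ],
       [  0.        ,   0.        ,   1.        ]]), 'position': array([0.38020025, 0.00306109, 0.97301011]), 'attitude': array([-2.92863963e+00, -3.56618982e-04, -1.67623368e+00])}
scene {'camera_matrix': array([[373.56162973,   0.        , 318.99799468],
       [  0.        , 373.56162973, 198.91521517],
       [  0.        ,   0.        ,   1.        ]]), 'position': array([ 0.89667769, -0.54847153,  0.51165079]), 'attitude': array([-2.1444419 , -0.01506979,  0.59145848])}
{'camera_matrix': array([[331.65772938,   0.        , 324.51480467],
       [  0.        , 331.65772938, 199.59384128],
       [  0.        ,   0.        ,   1.        ]]), 'mount': array([[-5.39392211e-04, -9.55138425e-01, -2.96159244e-01,
         8.02201922e-02],
       [ 9.99999532e-01, -2.77309554e-04, -9.26943709e-04,
         7.13417302e-05],
       [ 8.03231767e-04, -2.96159605e-01,  9.55138128e-01,
        -1.50380344e-01],
       [ 0.00000000e+00,  0.00000000e+00,  0.00000000e+00,
         1.00000000e+00]])}
```

View pics/top0.png

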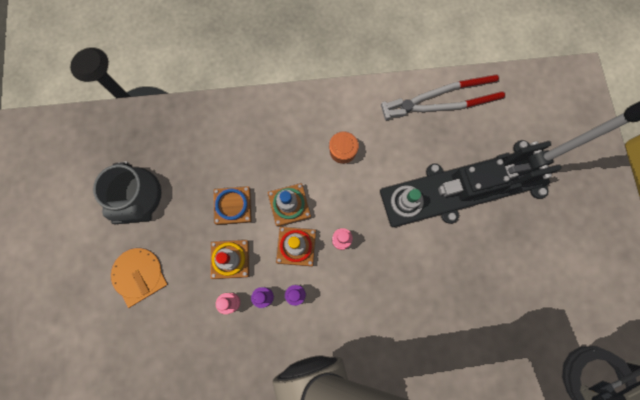

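View pics/scene0.png

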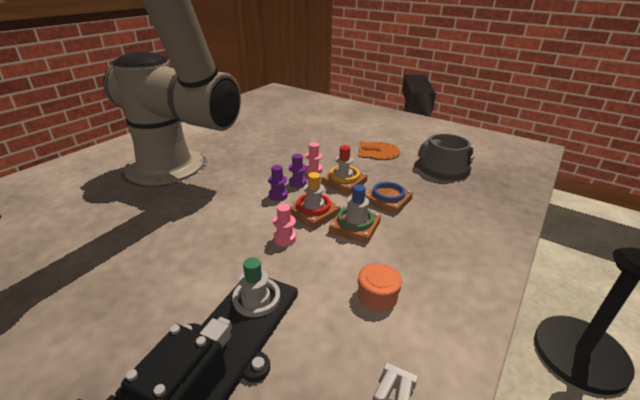

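Top view: the blue former is in the green holder (288,203), red is in yellow (229,258), yellow is in red (296,246) and green is in the press (408,200). The blue holder (232,205) is empty. The pink and purple look-alikes stand at (343,238), (228,302), (262,297) and (296,294). The tin is at (343,147).

```bash
cat > h.py <<'E'
import numpy as np,cv2
from scipy.spatial.transform import Rotation as R
from cell import robot
def cam(n,s=None):
    m=robot.camera_model(n);K=m["camera_matrix"]
    if n!="wrist": return K,R.from_euler("xyz",m["attitude"]).as_matrix(),np.array(m["position"])
    T=R.from_euler("xyz",s["tool_rot"]).as_matrix();M=m["mount"]
    return K,T@M[:3,:3],T@M[:3,3]+s["tool_pos"]
def ray(c,px):
    K,A,p=c;return p,A@np.linalg.solve(K,[px[0],px[1],1])
def onz(c,px,z):
    p,d=ray(c,px);return p+d*(z-p[2])/d[2]
def proj(c,X):
    K,A,p=c;v=K@(A.T@(np.array(X)-p));return v[:2]/v[2]
H={"red":[(0,4),(176,180)],"orange":[(5,12)],"yellow":[(17,30)],"green":[(60,88)],"blue":[(100,118)]}
def blobs(img,col,smin=120,amin=25):
    h=cv2.cvtColor(img,cv2.COLOR_RGB2HSV);m=np.zeros(h.shape[:2],np.uint8)
    for a,b in H[col]: m|=cv2.inRange(h,(a,smin,50),(b,255,255))
    n,l,st,c=cv2.connectedComponentsWithStats(m)
    return [(c[i].round(1).tolist(),st[i].tolist()) for i in range(1,n) if st[i][4]>=amin]
def grab(n,f=None):
    s=robot.observe();im=robot.read_camera(n)
    if f: cv2.imwrite(f"pics/{f}.png",im[:,:,::-1])
    return cam(n,s),im
E
python3 - <<'E'
from h import *
for n in("top","scene"):
    c=cam(n);im=cv2.imread(f"pics/{n}0.png")[:,:,::-1].copy()
    for col in("red","yellow","green","blue"):
        for b in blobs(im,col): print(n,col,b, onz(c,b[0],.094).round(3)[:2],onz(c,b[0],.034).round(3)[:2])
E
```

```text
top red ([478.9, 80.8], [460, 75, 39, 13, 262]) [ 0.839 -0.45 ] [ 0.871 -0.481]
top red ([485.0, 98.8], [466, 92, 39, 15, 258]) [ 0.789 -0.456] [ 0.817 -0.487]
top red ([294.9, 245.6], [280, 230, 32, 32, 241]) [0.475 0.048] [0.482 0.051]
top red ([222.2, 257.6], [216, 252, 14, 12, 134]) [0.466 0.215] [0.472 0.229]
top yellow ([634.3, 157.5], [625, 135, 15, 59, 476]) [ 0.6   -0.783] [ 0.615 -0.836]
top yellow ([293.7, 242.1], [288, 236, 12, 13, 123]) [0.484 0.05 ] [0.491 0.053]
top yellow ([228.5, 258.7], [211, 242, 35, 34, 437]) [0.462 0.201] [0.467 0.214]
top blue ([230.4, 204.0], [216, 189, 31, 30, 216]) [0.588 0.189] [0.602 0.202]
top blue ([285.2, 196.7], [280, 191, 11, 12, 106]) [0.592 0.06 ] [0.607 0.064]
scene red ([313.1, 159.5], [306, 145, 16, 28, 267]) [0.43  0.132] [0.363 0.229]
scene red ([344.4, 152.5], [340, 145, 10, 16, 145]) [0.473 0.211] [0.412 0.32 ]
scene red ([313.0, 205.8], [297, 194, 33, 21, 289]) [ 0.546 -0.036] [0.495 0.037]
scene red ([283.6, 227.5], [273, 207, 23, 39, 565]) [ 0.542 -0.126] [ 0.491 -0.066]
scene yellow ([344.7, 174.9], [330, 165, 30, 18, 236]) [0.533 0.11 ] [0.481 0.205]
scene yellow ([313.5, 180.7], [308, 172, 12, 18, 197]) [0.49  0.047] [0.431 0.132]
scene blue ([379.3, 187.4], [374, 183, 19, 14, 45]) [0.623 0.106] [0.584 0.2  ]
scene blue ([358.6, 187.7], [353, 185, 12, 7, 58]) [0.587 0.078] [0.542 0.168]
scene blue ([397.7, 193.7], [384, 185, 21, 14, 50]) [0.666 0.105] [0.633 0.199]
```

```bash
python3 -m jog '[[[1,0.17,-0.061,0,0.317],[1,0.17,-0.061,0,0.317],[1,0.17,-0.061,0,0.317],[1,0.17,-0.061,0,0.317],[1,0.17,-0.061,0,0.317]]]'
python3 -m jog '[[[0.3,0.107,-0.083,0,0],[0.3,0.107,-0.083,0,0],[0.3,0.107,-0.083,0,0],[0.3,0.107,-0.083,0,0]]]'
python3 -m jog '[[[0.3,0.107,-0.083,0,0],[0.3,0.107,-0.083,0,0],[0.3,0.107,-0.083,0,0],[0.3,0.107,-0.083,0,0],[0.3,0.107,-0.083,0,0]]]'
python3 - <<'E'
from h import *
c,im=grab("wrist","w1");print(robot.observe())
E
```

```text
time: 0.52
tool_pos: [0.3085, -0.385, 0.2345]
tool_rot: [-3.14, -0.001, 0.001]
contact_force: [0.5, 0.1, -0.9]
opening: 0.0917
grip_force: 0.0
time: 0.85
tool_pos: [0.4165, -0.3012, 0.2344]
tool_rot: [-3.14, -0.001, 0.004]
contact_force: [0.0, 0.4, -1.0]
opening: 0.0696
grip_force: 0.0
time: 1.27
tool_pos: [0.5216, -0.2201, 0.2339]
tool_rot: [-3.141, 0.001, 0.004]
contact_force: [-0.0, 0.1, -0.3]
opening: 0.0596
grip_force: 0.0
{'time': 1.3167, 'qpos': array([-5.37627339e-01,  4.17731233e-01,  1.41016120e+00, -6.32202550e-04,
        1.31507635e+00,  1.03098310e+00]), 'qvel': array([-0.04914409, -0.01787728,  0.02011168, -0.01106973, -0.00072328,
       -0.00910907]), 'joint_efforts': array([  1.80841841, -47.24982619, -25.50057292,   0.30995887,
        -0.08622464,   0.16304999]), 'tool_pos': array([ 0.5202254 , -0.2214356 ,  0.23399832]), 'tool_rot': array([-3.14140982e+00,  1.49474352e-03,  2.34635486e-03]), 'contact_force': array([-0.21510668,  0.03765939, -0.57266276]), 'torque': array([ 0.02979069,  0.06584949, -0.04115053]), 'grip_force': 0.0, 'opening': 0.0598337293389871}
```

View pics/w1.png

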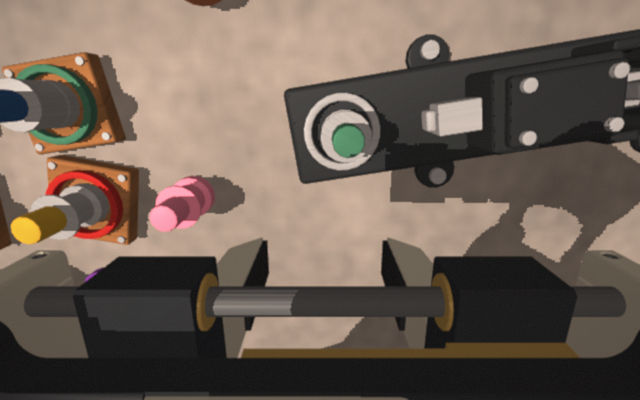

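Wrist view: the green knob's top is at (348,140), in the press collar centred near (342,131). Next I'll look over the holders.

```bash
python3 -m jog '[[[0.3,-0.04,-0.175,0,0],[0.3,-0.04,-0.175,0,0],[0.3,-0.04,-0.175,0,0],[0.3,-0.04,-0.175,0,0],[0.3,-0.04,-0.175,0,0]]]'
python3 -m jog '[[[0.3,-0.04,-0.175,-0.03,0],[0.3,-0.04,-0.175,-0.03,0],[0.3,-0.04,-0.175,-0.03,0],[0.3,-0.04,-0.175,-0.03,0],[0.3,-0.04,-0.175,-0.03,0]]]'
python3 - <<'E'
from h import *
c1=cam("wrist",dict(tool_pos=[.5203,-.2213,.234],tool_rot=[-3.1414,.0015,.0025]))
print("green knob",onz(c1,(348,140),.106),"collar",onz(c1,(342,131),.034))
im=cv2.imread("pics/w1.png")[:,:,::-1].copy();print(blobs(im,"green",80))
c,im=grab("wrist","w2");print(robot.observe()["tool_pos"])
for col in("red","yellow","green","blue"):
    for b in blobs(im,col,100,80): print(col,b, onz(c,b[0],.1).round(4)[:2],onz(c,b[0],.034).round(4)[:2])
E
```

```text
time: 1.73
tool_pos: [0.4773, -0.0444, 0.2347]
tool_rot: [-3.14, 0.002, 0.0]
contact_force: [0.9, 0.4, 0.6]
opening: 0.0598
grip_force: 0.0
time: 2.15
tool_pos: [0.439, 0.1299, 0.2658]
tool_rot: [-3.141, -0.001, 0.0]
contact_force: [0.4, 0.2, -0.8]
opening: 0.0599
grip_force: 0.0
green knob [ 0.56595517 -0.24058724  0.106     ] collar [ 0.56620827 -0.23913962  0.034     ]
[([64.9, 102.4], [17, 65, 79, 79, 1441]), ([347.9, 140.1], [333, 124, 31, 33, 806])]
[0.43905607 0.13056777 0.26589655]
red ([391.0, 126.0], [359, 93, 71, 71, 1243]) [0.4932 0.0682] [0.4878 0.0553]
red ([472.0, 114.3], [465, 104, 24, 24, 89]) [ 0.5038 -0.006 ] [ 0.5007 -0.0343]
red ([499.1, 127.7], [467, 104, 68, 45, 795]) [ 0.4917 -0.0329] [ 0.486  -0.0668]
red ([237.1, 152.5], [221, 138, 34, 31, 811]) [0.4684 0.2139] [0.4578 0.2315]
red ([253.0, 223.4], [227, 202, 45, 47, 669]) [0.3958 0.2033] [0.3701 0.2187]
yellow ([252.1, 135.9], [214, 106, 70, 71, 1299]) [0.4841 0.1985] [0.4768 0.2129]
yellow ([407.0, 134.4], [390, 120, 35, 31, 859]) [0.4855 0.0527] [0.4785 0.0366]
yellow ([204.5, 302.1], [196, 273, 22, 58, 653]) [0.3027 0.2628] [0.2576 0.2906]
yellow ([444.5, 301.9], [431, 273, 23, 58, 662]) [ 0.3033 -0.002 ] [ 0.2583 -0.0295]
yellow ([429.2, 351.5], [242, 343, 338, 15, 3740]) [0.2366 0.0086] [ 0.1776 -0.0166]
green ([360.2, 15.8], [356, 0, 15, 37, 99]) [0.5852 0.0999] [0.599  0.0936]
blue ([255.1, 29.4], [216, 0, 77, 52, 994]) [0.5748 0.1901] [0.5864 0.2027]
blue ([403.2, 11.5], [386, 0, 38, 28, 815]) [0.5884 0.0635] [0.6029 0.0496]
```

View pics/w2.png

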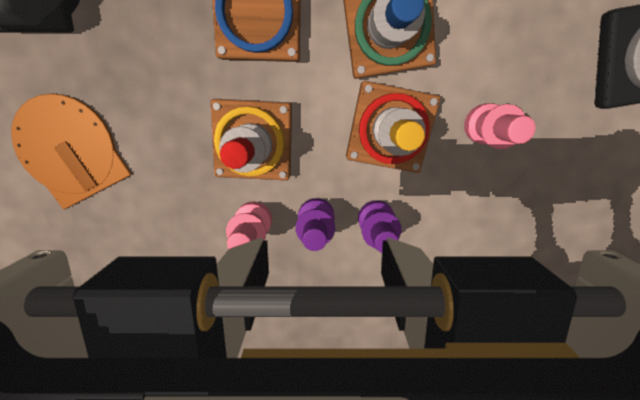

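Rings are near (249,141) for yellow, (394,128) for red, (254,10) for blue and (392,25) for green. Blue and green are cut off by the frame, so I'll step 0.1 m forward.

```bash
python3 -m jog '[[[0.3,0.11,0,0,0],[0.3,0.11,0,0,0],[0.3,0.11,0,0,0],[0.3,0.11,0,0,0],[0.3,0.11,0,0,0]]]'
python3 - <<'E'
from h import *
c2=cam("wrist",dict(tool_pos=[.43905607,.13056777,.26589655],tool_rot=[-3.141,-.001,0]))
for n,px in(("Y",(248.5,141)),("R",(394,128))): print(n,onz(c2,px,.034).round(4))
c,im=grab("wrist","w3");print(robot.observe()["tool_pos"])
for col in("red","yellow","green","blue"):
    for b in blobs(im,col,100,80):
        x,y,w,h,a=b[1]
        if y<250: print(col,b,"knob",onz(c,b[0],.1).round(4)[:2],"ring",onz(c,(x+w/2-.5,y+h/2-.5),.034).round(4)[:2])
E
```

```text
time: 2.62
tool_pos: [0.5509, 0.1254, 0.2634]
tool_rot: [3.141, 0.002, -0.003]
contact_force: [-0.6, 0.6, -0.1]
opening: 0.0599
grip_force: 0.0
Y [0.4711 0.2179 0.034 ]
R [0.4856 0.0523 0.034 ]
[0.54993598 0.12585658 0.26385459]
red ([380.8, 212.4], [353, 190, 65, 61, 892]) knob [0.5197 0.0691] ring [0.4863 0.0517]
red ([479.0, 214.2], [451, 193, 61, 52, 763]) knob [ 0.5174 -0.0297] ring [ 0.4879 -0.0655]
yellow ([253.3, 221.7], [218, 201, 66, 57, 999]) knob [0.5102 0.1976] ring [0.475 0.217]
yellow ([394.1, 233.7], [380, 224, 31, 21, 410]) knob [0.4965 0.0544] ring [0.4677 0.0383]
blue ([253.7, 118.8], [220, 84, 71, 72, 1369]) knob [0.6115 0.1904] ring [0.6066 0.2027]
blue ([391.6, 137.4], [375, 123, 33, 30, 771]) knob [0.5941 0.0625] ring [0.5862 0.0499]
```

```bash
python3 - <<'E'
from h import *
c1=cam("wrist",dict(tool_pos=[.5203,-.2213,.234],tool_rot=[-3.1414,.0015,.0025]))
print("G",onz(c1,(56,104),.034).round(4),"green",onz(c1,(347.9,140.1),.1).round(4))
c3=cam("wrist",dict(tool_pos=[.5499,.1259,.2639],tool_rot=[3.141,.002,-.003]))
im=cv2.imread("pics/w3.png")[:,:,::-1].copy()
for b in blobs(im,"green",70,80):
    x,y,w,h,a=b[1];print(b,"ring",onz(c3,(x+w/2-.5,y+h/2-.5),.034).round(4)[:2])
g=cv2.cvtColor(cv2.imread("pics/w1.png"),cv2.COLOR_BGR2HSV)
m=cv2.inRange(g,(0,0,120),(180,60,255));m[:80]=0;m[180:]=0;m[:,:295]=0;m[:,395:]=0
k=max(cv2.findContours(m,0,1)[0],key=cv2.contourArea);x,y,w,h=cv2.boundingRect(k);print(x,y,w,h,onz(c1,(x+w/2-.5,y+h/2-.5),.034).round(4))
E
python3 -m jog '[[[0.3,0.008,0.183,0,0],[0.3,0.008,0.183,0,0],[0.3,0.008,0.183,0,0],[0.3,0.008,0.183,0,0],[0.3,0.008,0.183,0,0]]]'
python3 -m jog '[[[0.3,0.008,0.183,0.04,0],[0.3,0.008,0.183,0.04,0],[0.3,0.008,0.183,0.04,0],[0.3,0.008,0.183,0.04,0],[0.3,0.008,0.183,0.04,0]]]'
python3 -m jog '[[[0.3,0,0,0,0],[0.3,0,0,0,0]]]'
```

```text
G [0.5926 0.0518 0.034 ] green [ 0.5651 -0.2409  0.1   ]
([382.0, 129.6], [349, 97, 69, 69, 1180]) ring [0.5925 0.0599]
303 93 71 78 [ 0.5657 -0.235   0.034 ]
time: 3.08
tool_pos: [0.5565, -0.0603, 0.2652]
tool_rot: [3.139, 0.0, -0.004]
contact_force: [-0.1, -1.0, -0.8]
opening: 0.0595
grip_force: 0.0
time: 3.5
tool_pos: [0.5637, -0.2427, 0.224]
tool_rot: [3.141, 0.002, -0.004]
contact_force: [-0.2, 0.0, -0.7]
opening: 0.0598
grip_force: 0.0
time: 3.67
tool_pos: [0.5645, -0.2391, 0.2246]
tool_rot: [-3.141, 0.001, -0.003]
contact_force: [-0.1, 0.1, 1.0]
opening: 0.0593
grip_force: 0.0
```

```bash
python3 -m jog '[[[0.3,0,0.001,0.04,0],[0.3,0,0.001,0.08,0],[0.3,0,0.001,0.12,0],[0.3,0,0.001,0.138,0],[0.3,0,0.001,0.138,0]]]'
python3 -m jog '[[[-0.8,0,0,0,0],[-0.8,0,0,0,0],[-0.8,0,0,0,0],[-0.8,0,0,0,0],[-0.8,0,0,0,0]]]' 35
python3 -m jog '[[[-0.8,0,0,0,0],[-0.8,0,0,0,0],[-0.8,0,0,-0.01,0],[-0.8,0,0,-0.02,0],[-0.8,0,0,-0.02,0]]]'
```

```text
time: 4.08
tool_pos: [0.5631, -0.2359, 0.0828]
tool_rot: [-3.137, 0.008, 0.001]
contact_force: [0.2, 0.1, 0.6]
opening: 0.0599
grip_force: 0.0
time: 4.5
tool_pos: [0.5668, -0.2393, 0.0883]
tool_rot: [3.14, -0.002, -0.0]
contact_force: [-0.4, 1.3, 0.4]
opening: 0.0309
grip_force: 0.0
time: 4.92
tool_pos: [0.567, -0.2394, 0.1088]
tool_rot: [3.14, -0.002, -0.0]
contact_force: [0.8, 0.2, -5.0]
opening: 0.0274
grip_force: 35.0
```

```bash
python3 -m jog '[[[-0.8,0,0,-0.03,0],[-0.8,0,0,-0.06,0],[-0.8,0,0,-0.09,0],[-0.8,0.003,-0.02,-0.095,0],[-0.8,0.005,-0.05,-0.095,0]]]'
python3 -m jog '[[[-0.8,0.003,-0.03,0,0],[-0.8,0.006,-0.06,0,0],[-0.8,0.008,-0.09,0,0],[-0.8,0.01,-0.12,0,0],[-0.8,0.013,-0.15,0,0]]]'
python3 -m jog '[[[-0.8,0.003,-0.03,0,0],[-0.8,0.006,-0.06,0,0],[-0.8,0.008,-0.09,0,0],[-0.8,0.01,-0.12,0,0],[-0.8,0.013,-0.15,0,0]]]'
python3 -m jog '[[[-0.8,0.003,-0.03,0,0],[-0.8,0.006,-0.06,0,0],[-0.8,0.008,-0.09,0,0],[-0.8,0.008,-0.09,0,0],[-0.8,0.008,-0.09,0,0]]]'
python3 -m jog '[[[-0.8,0,0,0,0],[-0.8,0,0,0,0]]]'
```

```text
time: 5.33
tool_pos: [0.5724, -0.1914, 0.2047]
tool_rot: [3.138, -0.006, -0.004]
contact_force: [0.8, 0.6, -5.1]
opening: 0.0273
grip_force: 35.0
time: 5.75
tool_pos: [0.5837, -0.0375, 0.2015]
tool_rot: [-3.141, 0.001, -0.0]
contact_force: [0.5, -0.3, -3.2]
opening: 0.0272
grip_force: 35.0
time: 6.17
tool_pos: [0.5967, 0.1125, 0.2015]
tool_rot: [3.141, 0.001, -0.0]
contact_force: [0.6, 0.3, -5.1]
opening: 0.0273
grip_force: 35.0
time: 6.58
tool_pos: [0.6046, 0.2027, 0.201]
tool_rot: [3.141, 0.001, 0.003]
contact_force: [0.2, -0.2, -3.9]
opening: 0.0271
grip_force: 35.0
time: 6.75
tool_pos: [0.6051, 0.2, 0.2015]
tool_rot: [3.141, 0.001, -0.001]
contact_force: [0.6, -0.6, -4.3]
opening: 0.0272
grip_force: 35.0
```

```bash
python3 -m jog '[[[-0.8,0.001,-0.002,0.03,0],[-0.8,0.001,-0.002,0.06,0],[-0.8,0.001,-0.002,0.085,0],[-0.8,0.001,-0.002,0.1,0],[-0.8,0.001,-0.002,0.106,0]]]'
python3 -m jog '[[[-0.8,0,0,0.002,0],[-0.8,0,0,0.004,0],[-0.8,0,0,0.006,0],[-0.8,0,0,0.006,0],[-0.8,0,0,0.006,0]]]'
```

```text
time: 7.17
tool_pos: [0.6047, 0.2012, 0.0927]
tool_rot: [3.14, 0.005, -0.002]
contact_force: [-0.9, -0.7, -3.7]
opening: 0.0275
grip_force: 35.0
time: 7.58
tool_pos: [0.6067, 0.203, 0.0907]
tool_rot: [-3.141, -0.002, -0.0]
contact_force: [-0.4, -0.3, -4.5]
opening: 0.0275
grip_force: 35.0
```

```bash
python3 -m jog '[[[-0.8,0,0,0.001,0],[-0.8,0,0,0.002,0],[-0.8,0,0,0.002,0],[-0.8,0,0,0.002,0]]]'; python3 -m jog '[[[-0.8,0,0,0.001,0],[-0.8,0,0,0.0015,0],[-0.8,0,0,0.0015,0],[-0.8,0,0,0.0015,0]]]'
```

```text
time: 7.92
tool_pos: [0.6064, 0.203, 0.088]
tool_rot: [-3.142, -0.001, -0.0]
contact_force: [-0.3, 0.3, -1.7]
opening: 0.027
grip_force: 35.0
time: 8.25
tool_pos: [0.6067, 0.203, 0.0879]
tool_rot: [-3.141, -0.002, -0.0]
contact_force: [-2.1, -0.5, 7.2]
opening: 0.0271
grip_force: 35.0
```

```bash
python3 -m jog '[[[0.3,0,0,0,0],[0.3,0,0,0,0],[0.3,0,0,0,0],[0.3,0,0,0,0],[0.3,0,0,-0.01,0]]]'
python3 -m jog '[[[0.3,0,0,-0.03,0],[0.3,0,0,-0.06,0],[0.3,0,0,-0.1,0],[0.3,-0.005,0.03,-0.1,0],[0.3,-0.008,0.06,-0.1,0]]]'
python3 -m jog '[[[0.3,-0.005,0.04,0,0],[0.3,-0.005,0.08,0,0],[0.3,-0.005,0.08,0,0],[0.3,-0.005,0.08,0,0],[0.3,-0.005,0.08,0,0]]]'
python3 - <<'E'
from h import *
c,im=grab("wrist","w4")
for col in("green","blue"):
    for b in blobs(im,col,80,80): print(col,b,onz(c,b[0],.1).round(4)[:2])
E
```

```text
time: 8.67
tool_pos: [0.605, 0.2027, 0.0944]
tool_rot: [3.141, 0.004, -0.0]
contact_force: [-0.4, -0.9, -0.4]
opening: 0.0556
grip_force: 0.0
time: 9.08
tool_pos: [0.5994, 0.1439, 0.2001]
tool_rot: [-3.141, -0.007, 0.003]
contact_force: [0.3, -0.9, -0.5]
opening: 0.0597
grip_force: 0.0
time: 9.5
tool_pos: [0.5934, 0.0631, 0.1968]
tool_rot: [-3.141, -0.001, -0.001]
contact_force: [-0.4, -0.2, 0.5]
opening: 0.0597
grip_force: 0.0
green ([330.4, 173.7], [290, 144, 79, 77, 1250]) [0.6176 0.0587]
green ([144.0, 186.8], [124, 168, 48, 39, 1127]) [0.6075 0.2025]
blue ([190.5, 162.2], [138, 130, 85, 80, 1452]) [0.6267 0.1642]
blue ([326.7, 201.3], [310, 181, 34, 41, 1123]) [0.5956 0.0615]
```

View pics/w4.png

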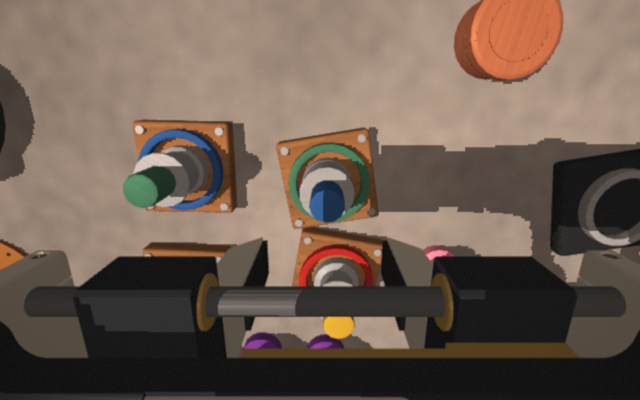

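Green now stands upright in the blue holder (knob at 149,187). The blue knob is at (327,201), below the open gripper.

```bash
python3 -m jog '[[[0.3,0.001,0.001,0.03,0],[0.3,0.001,0.001,0.06,0],[0.3,0.001,0.001,0.09,0],[0.3,0.001,0.001,0.109,0],[0.3,0.001,0.001,0.109,0]]]'
python3 -m jog '[[[-0.8,0,0,0,0],[-0.8,0,0,0,0],[-0.8,0,0,0,0],[-0.8,0,0,0,0],[-0.8,0,0,0,0]]]' 35
python3 -m jog '[[[-0.8,0,0,0,0],[-0.8,0,0,0,0],[-0.8,0,0,-0.01,0],[-0.8,0,0,-0.04,0],[-0.8,0,0,-0.07,0]]]'
python3 -m jog '[[[-0.8,0,0,-0.03,0],[-0.8,0,0,-0.045,0],[-0.8,-0.002,0.02,-0.045,0],[-0.8,-0.004,0.05,-0.045,0],[-0.8,-0.006,0.08,-0.045,0]]]'
python3 - <<'E'
from h import *
c=cam("wrist",dict(tool_pos=[.5934,.0631,.1968],tool_rot=[-3.141,-.001,-.001]))
print("G",onz(c,(329,182),.034),"B",onz(c,(180,169),.034))
E
```

```text
time: 9.97
tool_pos: [0.5913, 0.0637, 0.0828]
tool_rot: [-3.141, 0.009, 0.002]
contact_force: [-0.5, 0.1, -0.2]
opening: 0.0596
grip_force: 0.0
time: 10.38
tool_pos: [0.5948, 0.0621, 0.0885]
tool_rot: [3.141, -0.002, -0.0]
contact_force: [0.3, -0.3, 0.3]
opening: 0.0308
grip_force: 0.0
time: 10.8
tool_pos: [0.5924, 0.0621, 0.1562]
tool_rot: [-3.141, 0.006, -0.0]
contact_force: [1.0, 0.4, -3.9]
opening: 0.0273
grip_force: 35.0
time: 11.22
tool_pos: [0.5874, -0.0179, 0.2023]
tool_rot: [-3.141, 0.001, 0.002]
contact_force: [0.6, -0.2, -5.3]
opening: 0.0268
grip_force: 35.0
G [0.59453164 0.05900391 0.034     ] B [0.60757755 0.20234884 0.034     ]
```

```bash
python3 -m jog '[[[-0.8,-0.003,0.03,0,0],[-0.8,-0.006,0.06,0,0],[-0.8,-0.009,0.09,0,0],[-0.8,-0.011,0.11,0,0],[-0.8,-0.014,0.14,0,0]]]'
python3 -m jog '[[[-0.8,-0.003,0.03,0,0],[-0.8,-0.006,0.06,0,0],[-0.8,-0.008,0.08,0,0],[-0.8,-0.008,0.08,0,0],[-0.8,-0.008,0.08,0,0]]]'
python3 -m jog '[[[-0.8,0,0,0,0],[-0.8,0,0,0,0]]]'
python3 - <<'E'
from h import *
c,im=grab("wrist","w5");print(robot.observe()["tool_pos"])
E
```

```text
time: 11.63
tool_pos: [0.5733, -0.1579, 0.2018]
tool_rot: [-3.14, 0.002, 0.0]
contact_force: [0.1, 0.1, -4.2]
opening: 0.0271
grip_force: 35.0
time: 12.05
tool_pos: [0.5653, -0.2387, 0.2015]
tool_rot: [-3.14, 0.002, -0.003]
contact_force: [0.6, 1.2, -5.0]
opening: 0.0275
grip_force: 35.0
time: 12.22
tool_pos: [0.5661, -0.2368, 0.202]
tool_rot: [-3.141, 0.001, 0.001]
contact_force: [-0.3, 0.3, -4.4]
opening: 0.027
grip_force: 35.0
[ 0.5662051  -0.23675396  0.20216225]
```

View pics/w5.png

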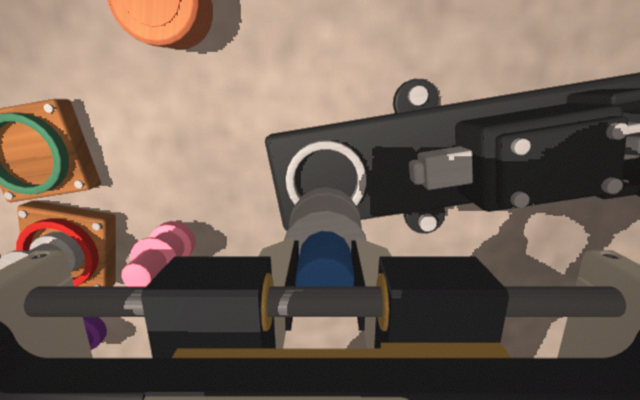

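The collar is centred at about (326,180), which gives (0.567, -0.239). Lowering blue into it.

```bash
python3 -m jog '[[[-0.8,0.001,0.002,0.03,0],[-0.8,0.001,0.002,0.06,0],[-0.8,0.001,0.002,0.09,0],[-0.8,0.001,0.002,0.105,0],[-0.8,0.001,0.002,0.108,0]]]'
python3 -m jog '[[[-0.8,0,0,0.002,0],[-0.8,0,0,0.0035,0],[-0.8,0,0,0.0045,0],[-0.8,0,0,0.0045,0],[-0.8,0,0,0.0045,0]]]'
python3 -m jog '[[[-0.8,0,0,0.001,0],[-0.8,0,0,0.001,0],[-0.8,0,0,0.001,0]]]'
```

```text
time: 12.68
tool_pos: [0.5653, -0.2378, 0.0905]
tool_rot: [-3.138, 0.006, 0.001]
contact_force: [-0.6, 0.4, -4.1]
opening: 0.0276
grip_force: 35.0
time: 13.1
tool_pos: [0.5677, -0.2402, 0.0909]
tool_rot: [3.14, -0.002, -0.0]
contact_force: [0.6, -0.3, -4.5]
opening: 0.027
grip_force: 35.0
time: 13.35
tool_pos: [0.5672, -0.2401, 0.0889]
tool_rot: [3.141, -0.0, -0.0]
contact_force: [0.3, 0.1, -5.4]
opening: 0.0272
grip_force: 35.0
```

```bash
python3 -m jog '[[[-0.8,0,0,0.001,0],[-0.8,0,0,0.0015,0],[-0.8,0,0,0.0015,0],[-0.8,0,0,0.0015,0]]]'
```

```text
time: 13.68
tool_pos: [0.5674, -0.2403, 0.0882]
tool_rot: [3.141, -0.001, -0.0]
contact_force: [-2.6, 0.7, 6.2]
opening: 0.0272
grip_force: 35.0
```

```bash
python3 -m jog '[[[0.3,0,0,0,0],[0.3,0,0,0,0],[0.3,0,0,0,0],[0.3,0,0,0,0],[0.3,0,0,-0.01,0]]]'
python3 -m jog '[[[0.3,0,0,-0.03,0],[0.3,0,0,-0.06,0],[0.3,0,0,-0.1,0],[0.3,0,0,-0.1,0],[0.3,0,0,-0.1,0]]]'
python3 - <<'E'
from h import *
c,im=grab("wrist","w6")
for b in blobs(im,"blue",80,80): print(b,onz(c,b[0],.1).round(4)[:2])
E
python3 -m jog '[[[0.3,0.004,-0.04,0,0],[0.3,0.008,-0.08,0,0],[0.3,0.011,-0.12,0,0],[0.3,0.015,-0.16,0,0],[0.3,0.018,-0.2,0,0]]]'
python3 -m jog '[[[0.3,0.004,-0.04,0,0],[0.3,0.008,-0.08,0,0],[0.3,0.011,-0.12,0,0],[0.3,0.015,-0.16,0,0],[0.3,0.018,-0.2,0,0]]]'
python3 -m jog '[[[0.3,0.002,-0.021,0,0],[0.3,0.004,-0.042,0,0],[0.3,0.004,-0.042,0,0],[0.3,0.004,-0.042,0,0]]]'
```

```text
time: 14.1
tool_pos: [0.5661, -0.2394, 0.0955]
tool_rot: [-3.14, 0.003, -0.0]
contact_force: [-0.8, -0.0, -0.9]
opening: 0.0558
grip_force: 0.0
time: 14.52
tool_pos: [0.5685, -0.2407, 0.2008]
tool_rot: [3.138, -0.006, -0.0]
contact_force: [-0.7, -0.1, -0.8]
opening: 0.0595
grip_force: 0.0
([323.8, 203.9], [307, 184, 34, 41, 1104]) [ 0.5678 -0.2404]
time: 14.98
tool_pos: [0.5843, -0.0382, 0.1957]
tool_rot: [-3.141, 0.003, -0.001]
contact_force: [0.1, -1.0, 0.7]
opening: 0.0596
grip_force: 0.0
time: 15.4
tool_pos: [0.6023, 0.1619, 0.1956]
tool_rot: [3.141, 0.003, -0.0]
contact_force: [0.8, -0.2, -0.2]
opening: 0.0596
grip_force: 0.0
time: 15.73
tool_pos: [0.6063, 0.2028, 0.1954]
tool_rot: [3.141, 0.003, 0.002]
contact_force: [-0.4, -0.8, 0.2]
opening: 0.0594
grip_force: 0.0
```

View pics/w6.png

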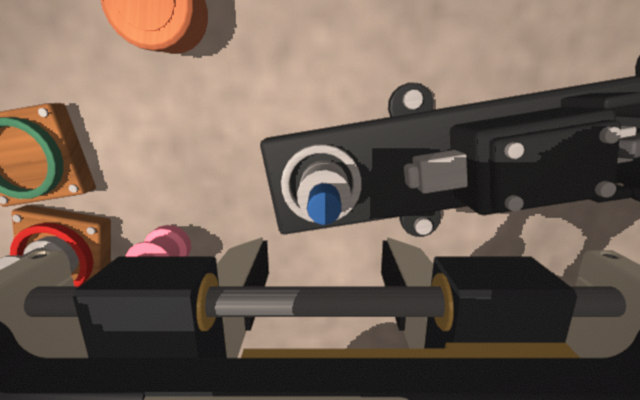

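Blue stands upright, centred in the press collar (knob at 324,204). Next, green goes from the blue holder to the green one.

```bash
python3 -m jog '[[[0.3,0,0,0.03,0],[0.3,0,0,0.06,0],[0.3,0,0,0.09,0],[0.3,0,0,0.107,0],[0.3,0,0,0.107,0]]]'
python3 -m jog '[[[-0.8,0,0,0,0],[-0.8,0,0,0,0],[-0.8,0,0,0,0],[-0.8,0,0,0,0],[-0.8,0,0,0,0]]]' 35
python3 -m jog '[[[-0.8,0,0,0,0],[-0.8,0,0,0,0],[-0.8,0,0,-0.01,0],[-0.8,0,0,-0.04,0],[-0.8,0,0,-0.07,0]]]'
python3 -m jog '[[[-0.8,0,0,-0.03,0],[-0.8,0,0,-0.045,0],[-0.8,-0.002,0.02,-0.045,0],[-0.8,-0.004,0.05,-0.045,0],[-0.8,-0.007,0.08,-0.045,0]]]'
python3 -m jog '[[[-0.8,-0.003,0.03,0,0],[-0.8,-0.006,0.063,0,0],[-0.8,-0.006,0.063,0,0],[-0.8,-0.006,0.063,0,0],[-0.8,-0.006,0.063,0,0]]]'
```

```text
time: 16.15
tool_pos: [0.6041, 0.1997, 0.0849]
tool_rot: [3.139, 0.01, -0.002]
contact_force: [-1.5, 0.4, -0.9]
opening: 0.0595
grip_force: 0.0
time: 16.57
tool_pos: [0.6078, 0.202, 0.0915]
tool_rot: [-3.141, -0.002, -0.0]
contact_force: [-0.9, -0.6, 0.3]
opening: 0.031
grip_force: 0.0
time: 16.98
tool_pos: [0.6056, 0.2015, 0.1591]
tool_rot: [3.14, 0.006, -0.0]
contact_force: [1.0, 0.2, -3.2]
opening: 0.0271
grip_force: 35.0
time: 17.4
tool_pos: [0.5995, 0.1217, 0.2052]
tool_rot: [3.141, 0.001, 0.002]
contact_force: [0.5, -1.4, -4.9]
opening: 0.0274
grip_force: 35.0
time: 17.82
tool_pos: [0.5939, 0.0591, 0.2051]
tool_rot: [-3.141, 0.001, -0.001]
contact_force: [-0.0, -0.4, -4.1]
opening: 0.0272
grip_force: 35.0
```

```bash
python3 -m jog '[[[-0.8,0,0,0.03,0],[-0.8,0,0,0.06,0],[-0.8,0,0,0.09,0],[-0.8,0,0,0.105,0],[-0.8,0,0,0.108,0]]]'
python3 -m jog '[[[-0.8,0,0,0.002,0],[-0.8,0,0,0.0035,0],[-0.8,0,0,0.0055,0],[-0.8,0,0,0.0055,0],[-0.8,0,0,0.0055,0]]]'
python3 -m jog '[[[-0.8,0,0,0.001,0],[-0.8,0,0,0.001,0],[-0.8,0,0,0.001,0]]]'
```

```text
time: 18.23
tool_pos: [0.5918, 0.0605, 0.0934]
tool_rot: [-3.141, 0.007, 0.002]
contact_force: [-0.3, -0.3, -3.7]
opening: 0.0272
grip_force: 35.0
time: 18.65
tool_pos: [0.5947, 0.059, 0.0927]
tool_rot: [3.141, -0.002, -0.0]
contact_force: [-0.1, -0.7, -3.8]
opening: 0.027
grip_force: 35.0
time: 18.9
tool_pos: [0.5946, 0.0589, 0.0913]
tool_rot: [3.142, -0.001, -0.0]
contact_force: [1.0, 0.0, -1.5]
opening: 0.027
grip_force: 35.0
```

```bash
python3 -m jog '[[[-0.8,0,0,0.001,0],[-0.8,0,0,0.001,0],[-0.8,0,0,0.001,0]]]'
python3 -m jog '[[[0.3,0,0,0,0],[0.3,0,0,0,0],[0.3,0,0,0,0],[0.3,0,0,0,0],[0.3,0,0,-0.01,0]]]'
python3 -m jog '[[[0.3,0,0,-0.03,0],[0.3,0,0,-0.06,0],[0.3,0,0,-0.097,0],[0.3,0,0,-0.097,0],[0.3,0,0,-0.097,0]]]'
python3 -m jog '[[[0.3,-0.025,-0.031,0,0],[0.3,-0.05,-0.062,0,0],[0.3,-0.075,-0.093,0,0],[0.3,-0.1,-0.124,0,0],[0.3,-0.126,-0.155,0,0]]]'
python3 -m jog '[[[0.3,0,0,0,0],[0.3,0,0,0,0]]]'
python3 - <<'E'
from h import *
c,im=grab("wrist","w7")
for col in("red","yellow","green"):
    for b in blobs(im,col,80,80):
        if b[1][1]<260:print(col,b,onz(c,b[0],.1).round(4)[:2])
E
```

```text
time: 19.15
tool_pos: [0.5948, 0.0591, 0.0912]
tool_rot: [3.142, -0.002, -0.0]
contact_force: [-1.4, 0.6, 5.0]
opening: 0.0271
grip_force: 35.0
time: 19.57
tool_pos: [0.593, 0.0589, 0.0981]
tool_rot: [3.142, 0.004, -0.0]
contact_force: [-0.4, 1.2, -0.2]
opening: 0.0559
grip_force: 0.0
time: 19.98
tool_pos: [0.5955, 0.0589, 0.1999]
tool_rot: [3.141, -0.006, -0.0]
contact_force: [-0.5, -0.9, -0.6]
opening: 0.0597
grip_force: 0.0
time: 20.4
tool_pos: [0.4663, 0.2148, 0.1956]
tool_rot: [3.141, 0.002, -0.001]
contact_force: [0.9, 0.5, 0.0]
opening: 0.0598
grip_force: 0.0
time: 20.57
tool_pos: [0.4665, 0.2153, 0.1961]
tool_rot: [3.141, 0.002, 0.004]
contact_force: [1.0, -0.5, 0.0]
opening: 0.0597
grip_force: 0.0
red ([483.2, 158.3], [451, 124, 86, 81, 1619]) [0.5029 0.0966]
red ([605.3, 155.8], [568, 133, 72, 58, 1498]) [0.5051 0.0056]
red ([323.3, 200.4], [306, 180, 36, 42, 1206]) [0.4695 0.2163]
red ([318.8, 267.3], [292, 243, 47, 45, 750]) [0.4112 0.2199]
yellow ([320.9, 168.5], [281, 138, 83, 77, 1637]) [0.4948 0.2181]
yellow ([532.7, 179.2], [504, 159, 58, 43, 1823]) [0.487  0.0565]
green ([483.6, 53.5], [457, 0, 84, 90, 1547]) [0.5752 0.1068]
green ([551.1, 27.3], [518, 3, 66, 48, 2300]) [0.5915 0.064 ]
```

View pics/w7.png

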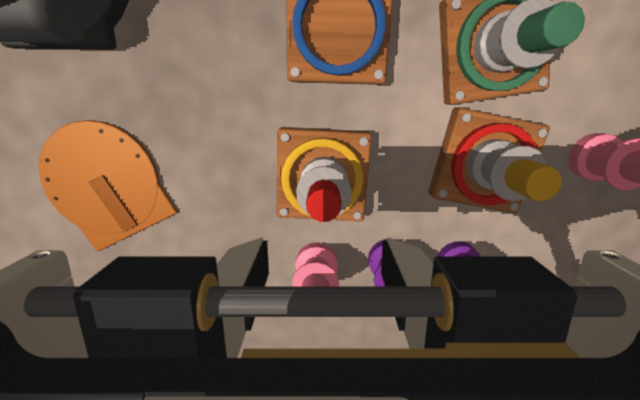

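Green is seated in its own holder (knob at 551,27). The red knob is at (323,200), just ahead of the gripper. Next, red goes to the blue holder.

```bash
python3 -m jog '[[[0.3,0.003,-0.001,0.03,0],[0.3,0.003,-0.001,0.06,0],[0.3,0.003,-0.001,0.09,0],[0.3,0.003,-0.001,0.107,0],[0.3,0.003,-0.001,0.107,0]]]'
python3 -m jog '[[[-0.8,0,0,0,0],[-0.8,0,0,0,0],[-0.8,0,0,0,0],[-0.8,0,0,0,0],[-0.8,0,0,0,0]]]' 35
python3 -m jog '[[[-0.8,0,0,0,0],[-0.8,0,0,0,0],[-0.8,0,0,-0.01,0],[-0.8,0,0,-0.04,0],[-0.8,0,0,-0.07,0]]]'
python3 -m jog '[[[-0.8,0,0,-0.03,0],[-0.8,0,0,-0.045,0],[-0.8,0.02,0.002,-0.045,0],[-0.8,0.05,0.005,-0.045,0],[-0.8,0.08,0.008,-0.045,0]]]'
python3 -m jog '[[[-0.8,0.03,0.003,0,0],[-0.8,0.0575,0.0055,0,0],[-0.8,0.0575,0.0055,0,0],[-0.8,0.0575,0.0055,0,0],[-0.8,0.0575,0.0055,0,0]]]'
```

```text
time: 21.03
tool_pos: [0.4696, 0.2128, 0.0855]
tool_rot: [3.139, 0.008, -0.002]
contact_force: [-1.1, -0.4, 0.3]
opening: 0.0595
grip_force: 0.0
time: 21.45
tool_pos: [0.4719, 0.2151, 0.0908]
tool_rot: [-3.141, -0.002, -0.0]
contact_force: [-1.5, -0.3, -0.3]
opening: 0.0309
grip_force: 0.0
time: 21.87
tool_pos: [0.4696, 0.2145, 0.1594]
tool_rot: [3.14, 0.005, -0.0]
contact_force: [0.6, 0.7, -3.8]
opening: 0.0271
grip_force: 35.0
time: 22.28
tool_pos: [0.5513, 0.207, 0.2057]
tool_rot: [3.141, 0.0, 0.001]
contact_force: [0.8, 0.4, -3.0]
opening: 0.0269
grip_force: 35.0
time: 22.7
tool_pos: [0.6076, 0.2014, 0.204]
tool_rot: [3.141, 0.003, -0.0]
contact_force: [-0.2, 0.7, -3.5]
opening: 0.0271
grip_force: 35.0
```

```bash
python3 -m jog '[[[-0.8,0,-0.001,0.03,0],[-0.8,0,-0.001,0.06,0],[-0.8,0,-0.001,0.09,0],[-0.8,0,-0.001,0.105,0],[-0.8,0,-0.001,0.108,0]]]'
python3 -m jog '[[[-0.8,0,0,0.002,0],[-0.8,0,0,0.0035,0],[-0.8,0,0,0.0055,0],[-0.8,0,0,0.0055,0],[-0.8,0,0,0.0055,0]]]'
python3 -m jog '[[[-0.8,0,0,0.001,0],[-0.8,0,0,0.001,0],[-0.8,0,0,0.001,0]]]'
```

```text
time: 23.12
tool_pos: [0.6052, 0.2023, 0.0933]
tool_rot: [3.14, 0.008, 0.001]
contact_force: [-0.8, 0.1, -3.4]
opening: 0.0268
grip_force: 35.0
time: 23.53
tool_pos: [0.6091, 0.2026, 0.0923]
tool_rot: [-3.141, -0.002, -0.0]
contact_force: [0.2, -0.1, -4.2]
opening: 0.0275
grip_force: 35.0
time: 23.78
tool_pos: [0.6092, 0.2025, 0.0908]
tool_rot: [-3.141, -0.001, -0.0]
contact_force: [0.2, 0.5, -0.9]
opening: 0.0273
grip_force: 35.0
```

```bash
python3 -m jog '[[[-0.8,0,0,0.001,0],[-0.8,0,0,0.001,0],[-0.8,0,0,0.001,0]]]'
python3 -m jog '[[[0.3,0,0,0,0],[0.3,0,0,0,0],[0.3,0,0,0,0],[0.3,0,0,0,0],[0.3,0,0,-0.01,0]]]'
python3 -m jog '[[[0.3,0,0,-0.03,0],[0.3,0,0,-0.06,0],[0.3,0,0,-0.097,0],[0.3,0,0,-0.097,0],[0.3,0,0,-0.097,0]]]'
python3 -m jog '[[[0.3,-0.025,0.03,0,0],[0.3,-0.05,0.06,0,0],[0.3,-0.075,0.09,0,0],[0.3,-0.1,0.12,0,0],[0.3,-0.123,0.149,0,0]]]'
python3 -m jog '[[[0.3,0,0,0,0],[0.3,0,0,0,0]]]'
python3 - <<'E'
from h import *
c,im=grab("wrist","w8")
for col in("red","yellow","green"):
    for b in blobs(im,col,80,80):
        x,y,w,h,a=b[1]
        if y<260:print(col,b,onz(c,b[0],.1).round(4)[:2],"ring",onz(c,(x+w/2-.5,y+h/2-.5),.034).round(4)[:2])
E
```

```text
time: 24.03
tool_pos: [0.6097, 0.2027, 0.0906]
tool_rot: [-3.141, -0.003, -0.0]
contact_force: [0.6, 0.4, 6.0]
opening: 0.0272
grip_force: 35.0
time: 24.45
tool_pos: [0.6073, 0.2021, 0.0972]
tool_rot: [3.141, 0.004, -0.0]
contact_force: [-1.1, -0.0, -0.2]
opening: 0.0557
grip_force: 0.0
time: 24.87
tool_pos: [0.61, 0.2028, 0.1997]
tool_rot: [-3.14, -0.006, -0.0]
contact_force: [-0.2, -0.9, -0.9]
opening: 0.0597
grip_force: 0.0
time: 25.28
tool_pos: [0.4833, 0.0524, 0.1952]
tool_rot: [3.141, 0.003, 0.0]
contact_force: [1.3, -1.2, 0.4]
opening: 0.0595
grip_force: 0.0
time: 25.45
tool_pos: [0.4844, 0.0524, 0.1959]
tool_rot: [-3.142, 0.002, -0.003]
contact_force: [-0.5, 0.6, -0.5]
opening: 0.0598
grip_force: 0.0
red ([106.6, 35.1], [74, 10, 67, 49, 2429]) [0.6046 0.1989] ring [0.6161 0.2377]
red ([325.8, 173.9], [286, 142, 81, 77, 1531]) [0.5085 0.0514] ring [0.4873 0.0511]
red ([446.1, 178.3], [412, 149, 71, 60, 1754]) [ 0.5048 -0.0402] ring [ 0.4885 -0.0658]
yellow ([157.1, 195.6], [116, 157, 86, 79, 2532]) [0.4917 0.1822] ring [0.4717 0.2158]
yellow ([326.1, 200.5], [308, 180, 37, 42, 1203]) [0.4873 0.0513] ring [0.4665 0.0512]
green ([316.4, 59.9], [273, 14, 88, 96, 2114]) [0.5886 0.0577] ring [0.5937 0.0592]
green ([313.8, 53.3], [295, 32, 39, 44, 1318]) [0.5928 0.0595] ring [0.6002 0.0613]
```

View pics/w8.png

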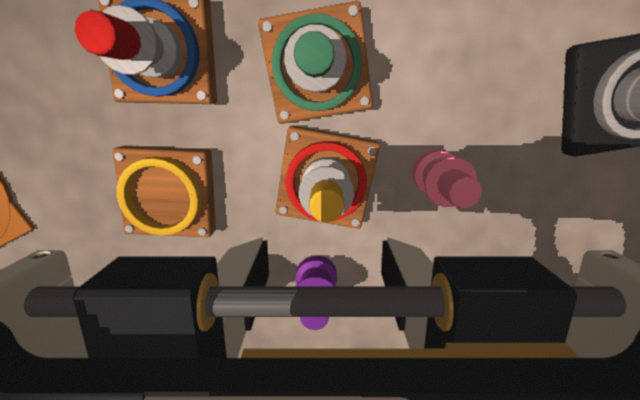

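Red is parked in the blue holder (knob at 107,35), and the yellow holder is empty at (159,196). The yellow knob is at (326,200). Yellow goes to its own holder now.

```bash
python3 -m jog '[[[0.3,0.002,0.001,0.03,0],[0.3,0.002,0.001,0.06,0],[0.3,0.002,0.001,0.09,0],[0.3,0.002,0.001,0.107,0],[0.3,0.002,0.001,0.107,0]]]'
python3 -m jog '[[[-0.8,0,0,0,0],[-0.8,0,0,0,0],[-0.8,0,0,0,0],[-0.8,0,0,0,0],[-0.8,0,0,0,0]]]' 35
python3 -m jog '[[[-0.8,0,0,0,0],[-0.8,0,0,0,0],[-0.8,0,0,-0.01,0],[-0.8,0,0,-0.04,0],[-0.8,0,0,-0.07,0]]]'
python3 -m jog '[[[-0.8,0,0,-0.03,0],[-0.8,0,0,-0.045,0],[-0.8,-0.002,-0.02,-0.045,0],[-0.8,-0.004,-0.05,-0.045,0],[-0.8,-0.007,-0.08,-0.045,0]]]'
python3 -m jog '[[[-0.8,-0.003,-0.03,0,0],[-0.8,-0.006,-0.06,0,0],[-0.8,-0.008,-0.085,0,0],[-0.8,-0.008,-0.085,0,0],[-0.8,-0.008,-0.085,0,0]]]'
python3 -m jog '[[[-0.8,0,0,0,0],[-0.8,0,0,0,0]]]'
```

```text
time: 25.92
tool_pos: [0.4857, 0.0535, 0.0853]
tool_rot: [-3.141, 0.008, 0.001]
contact_force: [-0.5, -0.1, 0.5]
opening: 0.06
grip_force: 0.0
time: 26.33
tool_pos: [0.4883, 0.0526, 0.0902]
tool_rot: [3.141, -0.002, -0.0]
contact_force: [-0.2, 0.0, -0.8]
opening: 0.031
grip_force: 0.0
time: 26.75
tool_pos: [0.4861, 0.0526, 0.1586]
tool_rot: [-3.141, 0.005, -0.0]
contact_force: [0.8, 0.2, -3.4]
opening: 0.0274
grip_force: 35.0
time: 27.17
tool_pos: [0.4804, 0.1328, 0.2041]
tool_rot: [-3.142, 0.0, -0.003]
contact_force: [1.3, -0.3, -4.2]
opening: 0.0275
grip_force: 35.0
time: 27.58
tool_pos: [0.4719, 0.2184, 0.2035]
tool_rot: [3.141, 0.002, 0.002]
contact_force: [0.3, -1.4, -2.9]
opening: 0.0276
grip_force: 35.0
time: 27.75
tool_pos: [0.4727, 0.2165, 0.2039]
tool_rot: [3.141, 0.001, -0.001]
contact_force: [-0.2, -0.6, -3.4]
opening: 0.0275
grip_force: 35.0
```

```bash
python3 -m jog '[[[-0.8,0,0,0.03,0],[-0.8,0,0,0.06,0],[-0.8,0,0,0.09,0],[-0.8,0,0,0.105,0],[-0.8,0,0,0.108,0]]]'
python3 -m jog '[[[-0.8,0,0,0.002,0],[-0.8,0,0,0.0035,0],[-0.8,0,0,0.0055,0],[-0.8,0,0,0.0055,0],[-0.8,0,0,0.0055,0]]]'
python3 -m jog '[[[-0.8,0,0,0.001,0],[-0.8,0,0,0.001,0],[-0.8,0,0,0.001,0]]]'
```

```text
time: 28.17
tool_pos: [0.4709, 0.2157, 0.0931]
tool_rot: [3.14, 0.006, -0.002]
contact_force: [-1.0, -0.7, -3.9]
opening: 0.027
grip_force: 35.0
time: 28.58
tool_pos: [0.4732, 0.2176, 0.0915]
tool_rot: [-3.141, -0.002, -0.0]
contact_force: [-0.8, -0.9, -4.2]
opening: 0.0274
grip_force: 35.0
time: 28.83
tool_pos: [0.473, 0.2176, 0.0901]
tool_rot: [-3.141, -0.001, -0.0]
contact_force: [-0.5, 0.1, -1.1]
opening: 0.0272
grip_force: 35.0
```

```bash
python3 -m jog '[[[-0.8,0,0,0.001,0],[-0.8,0,0,0.001,0],[-0.8,0,0,0.001,0]]]'
python3 -m jog '[[[0.3,0,0,0,0],[0.3,0,0,0,0],[0.3,0,0,0,0],[0.3,0,0,0,0],[0.3,0,0,-0.01,0]]]'
python3 -m jog '[[[0.3,0,0,-0.03,0],[0.3,0,0,-0.06,0],[0.3,0,0,-0.097,0],[0.3,0,0,-0.097,0],[0.3,0,0,-0.097,0]]]'
python3 -m jog '[[[0.3,0.035,0.003,0,0],[0.3,0.07,0.007,0,0],[0.3,0.105,0.011,0,0],[0.3,0.1355,0.0145,0,0],[0.3,0.1355,0.0145,0,0]]]'
python3 -m jog '[[[0.3,0,0,0,0],[0.3,0,0,0,0]]]'
python3 - <<'E'
from h import *
c,im=grab("wrist","w9")
for col in("red","yellow"):
    for b in blobs(im,col,80,80):
        if b[1][1]<260:print(col,b,onz(c,b[0],.1).round(4)[:2])
E
```

```text
time: 29.08
tool_pos: [0.4733, 0.2175, 0.09]
tool_rot: [-3.141, -0.002, 0.0]
contact_force: [-1.5, -1.7, 6.1]
opening: 0.0272
grip_force: 35.0
time: 29.5
tool_pos: [0.4716, 0.2172, 0.0974]
tool_rot: [3.141, 0.003, -0.0]
contact_force: [0.4, 0.1, -1.3]
opening: 0.0562
grip_force: 0.0
time: 29.92
tool_pos: [0.4739, 0.2179, 0.1984]
tool_rot: [-3.14, -0.005, -0.0]
contact_force: [0.3, -0.4, 0.3]
opening: 0.0598
grip_force: 0.0
time: 30.33
tool_pos: [0.612, 0.2013, 0.1931]
tool_rot: [3.141, 0.0, -0.003]
contact_force: [-1.6, -0.7, -0.2]
opening: 0.0594
grip_force: 0.0
time: 30.5
tool_pos: [0.607, 0.2029, 0.1943]
tool_rot: [3.141, 0.003, -0.0]
contact_force: [-0.2, 0.0, -0.6]
opening: 0.0599
grip_force: 0.0
red ([324.3, 203.2], [306, 182, 37, 43, 1228]) [0.6081 0.2032]
red ([562.1, 268.6], [540, 256, 40, 31, 461]) [0.5511 0.0067]
```

View pics/w9.png

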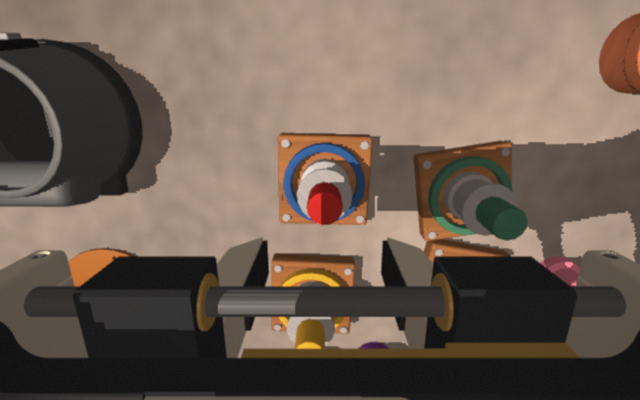

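Yellow stands in its own holder (310,330). The red knob is at (324,203), right under the gripper. Red goes home now.

```bash
python3 -m jog '[[[0.3,0.001,0,0.03,0],[0.3,0.001,0,0.06,0],[0.3,0.001,0,0.09,0],[0.3,0.001,0,0.105,0],[0.3,0.001,0,0.105,0]]]'
python3 -m jog '[[[-0.8,0,0,0,0],[-0.8,0,0,0,0],[-0.8,0,0,0,0],[-0.8,0,0,0,0],[-0.8,0,0,0,0]]]' 35
python3 -m jog '[[[-0.8,0,0,0,0],[-0.8,0,0,0,0],[-0.8,0,0,-0.01,0],[-0.8,0,0,-0.04,0],[-0.8,0,0,-0.07,0]]]'
python3 -m jog '[[[-0.8,0,0,-0.03,0],[-0.8,0,0,-0.045,0],[-0.8,-0.012,0.015,-0.045,0],[-0.8,-0.03,0.037,-0.045,0],[-0.8,-0.05,0.062,-0.045,0]]]'
python3 -m jog '[[[-0.8,-0.02,0.025,0,0],[-0.8,-0.04,0.05,0,0],[-0.8,-0.06,0.075,0,0],[-0.8,-0.0715,0.09,0,0],[-0.8,-0.0715,0.09,0,0]]]'
python3 -m jog '[[[-0.8,0,0,0,0],[-0.8,0,0,0,0]]]'
```

```text
time: 30.97
tool_pos: [0.6056, 0.2029, 0.0869]
tool_rot: [3.14, 0.008, 0.001]
contact_force: [-0.8, 1.1, -0.3]
opening: 0.0598
grip_force: 0.0
time: 31.38
tool_pos: [0.6097, 0.2031, 0.092]
tool_rot: [-3.141, -0.002, -0.0]
contact_force: [-0.4, -0.6, 0.1]
opening: 0.031
grip_force: 0.0
time: 31.8
tool_pos: [0.6077, 0.2026, 0.1596]
tool_rot: [3.14, 0.006, -0.0]
contact_force: [1.1, 0.8, -3.3]
opening: 0.027
grip_force: 35.0
time: 32.22
tool_pos: [0.5584, 0.141, 0.2054]
tool_rot: [3.142, 0.001, 0.001]
contact_force: [-0.0, -0.7, -3.3]
opening: 0.0271
grip_force: 35.0
time: 32.63
tool_pos: [0.485, 0.0486, 0.2057]
tool_rot: [3.141, 0.003, -0.003]
contact_force: [1.0, 0.8, -4.0]
opening: 0.0272
grip_force: 35.0
time: 32.8
tool_pos: [0.4881, 0.0513, 0.2059]
tool_rot: [-3.141, -0.001, -0.001]
contact_force: [1.3, -0.0, -3.9]
opening: 0.0273
grip_force: 35.0
```

```bash
python3 -m jog '[[[-0.8,-0.001,0,0.03,0],[-0.8,-0.001,0,0.06,0],[-0.8,-0.001,0,0.09,0],[-0.8,-0.001,0,0.105,0],[-0.8,-0.001,0,0.108,0]]]'
python3 -m jog '[[[-0.8,0,0,0.002,0],[-0.8,0,0,0.0035,0],[-0.8,0,0,0.0055,0],[-0.8,0,0,0.0055,0],[-0.8,0,0,0.0055,0]]]'
python3 -m jog '[[[-0.8,0,0,0.001,0],[-0.8,0,0,0.001,0],[-0.8,0,0,0.001,0]]]'
```

```text
time: 33.22
tool_pos: [0.4851, 0.0519, 0.0945]
tool_rot: [-3.141, 0.006, 0.001]
contact_force: [-0.8, 0.8, -3.8]
opening: 0.0273
grip_force: 35.0
time: 33.63
tool_pos: [0.4872, 0.051, 0.093]
tool_rot: [3.141, -0.002, -0.0]
contact_force: [0.3, 1.4, -2.8]
opening: 0.0272
grip_force: 35.0
time: 33.88
tool_pos: [0.4871, 0.0509, 0.0917]
tool_rot: [3.141, -0.001, -0.0]
contact_force: [0.2, -0.8, 0.3]
opening: 0.0276
grip_force: 35.0
```

Touching; release, retreat upwards, and check.

```bash
python3 -m jog '[[[-0.8,0,0,0.0005,0],[-0.8,0,0,0.0005,0]]]'
python3 -m jog '[[[0.3,0,0,0,0],[0.3,0,0,0,0],[0.3,0,0,0,0],[0.3,0,0,0,0],[0.3,0,0,-0.01,0]]]'
python3 -m jog '[[[0.3,0,0,-0.03,0],[0.3,0,0,-0.06,0],[0.3,0,0,-0.1,0],[0.3,0,0,-0.13,0],[0.3,0,0,-0.13,0]]]'
python3 -m jog '[[[0.3,-0.04,0,0,0],[0.3,-0.08,0,0,0],[0.3,-0.1,0,0,0],[0.3,-0.1,0,0,0],[0.3,-0.1,0,0,0]]]'
python3 - <<'E'
from h import *
_,a=grab("scene","s9");grab("top","t9")
b=cv2.imread("pics/s9.png")[100:320,180:480];cv2.imwrite("pics/s9c.png",cv2.resize(b,None,fx=2.5,fy=2.5))
E
```

```text
time: 34.05
tool_pos: [0.4872, 0.0509, 0.0917]
tool_rot: [3.141, -0.002, -0.0]
contact_force: [-1.5, -0.2, 5.4]
opening: 0.0273
grip_force: 35.0
time: 34.47
tool_pos: [0.4856, 0.051, 0.0994]
tool_rot: [-3.142, 0.003, -0.0]
contact_force: [-0.6, 0.3, -0.4]
opening: 0.0558
grip_force: 0.0
time: 34.88
tool_pos: [0.4897, 0.0509, 0.2369]
tool_rot: [3.141, -0.012, -0.0]
contact_force: [0.9, -0.5, -0.2]
opening: 0.0597
grip_force: 0.0
time: 35.3
tool_pos: [0.3863, 0.0511, 0.2308]
tool_rot: [3.141, -0.001, -0.0]
contact_force: [0.3, -0.5, -0.1]
opening: 0.0595
grip_force: 0.0
```

View pics/s9c.png

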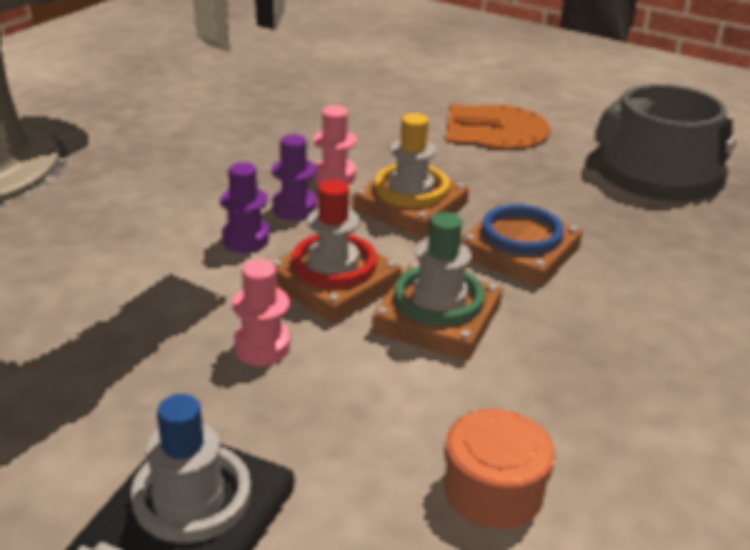

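View pics/t9.png

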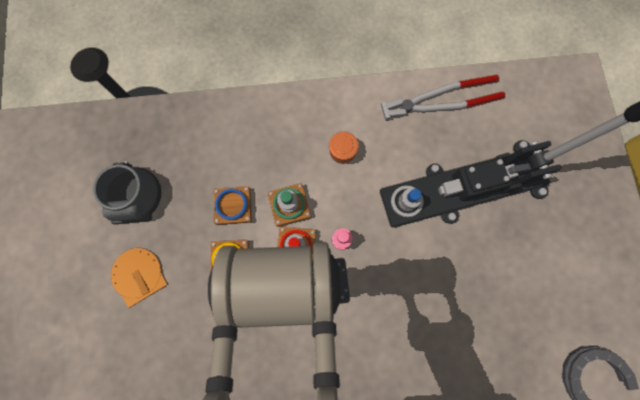

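Everything is in place. In the scene crop, red (333,200), yellow (413,135) and green (445,235) stand upright in their own holders, and blue is in the press (180,425). The blue holder is empty (523,230), and the tin has not moved (still at 343,147 in the top view).

```bash
python3 -c "
from cell import robot
print(robot.hand_in())"
```

```text
the job is handed in; nothing more can be done
None
```

The job is handed in at about 35 s: the blue former stands in the press seat, red, yellow and green stand in their own holders, the blue holder is empty, and the tin was not moved.

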